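# Load the second slotted weight on a tile press

## Robot

A 6-joint arm with a two-finger parallel gripper is mounted at the origin on the work surface. World frame = base frame: x ahead of the robot, y to its left, z up, the work surface at z = 0. Lengths are in mm, angles in rad, forces in N, time in s.
With the tool pointing down it reaches from about 325 to 1000 mm from the base axis. Payload 5.1 kg.
Tool frame: the origin (TCP) lies at the very end of the fingers, on their centre line; the grasp point (between the pads) lies 19 mm behind it (ctrl.grip_point_offset is the distance from the TCP to the grasp point, in mm); z points along the fingers, y is the direction in which the jaws open and shut (so a half turn about z gives the same grasp; the last joint's range is limited). The gripper opens to 85 mm and grips with 20 to 120 N. Pads are 22 mm wide; open, the fingers measure 114 mm over their backs; the gripper's body (76 mm by 85 mm) begins 54 mm behind the grasp point. The pads swing forward as they close: fully open they stand 13 mm farther back than shut.
Start: joints at [-1.393, 0.124, 1.65, -0, 1.367, -0.083], TCP at [167.572, -628.016, 231.322] pointing down, gripper open.
Joint ranges: [-2.61, 2.61], [-1.02, 2.33], [0.03, 2.71], [-1.35, 4.49], [0.32, 2.68], [-2.91, 2.91]. Speed limits (rad/s): [2.57, 2.57, 3.14, 3.14, 3.14, 3.14].

## Interface

Orientations are given as a unit quaternion [w, x, y, z].
In Python, from plant import ctrl gives the robot as it stands.
- The arm moves only by the tool play_rows, never from a script. Its argument "moves" is a list of rows, each a list of 4 numbers: the shift along the tool's x, y, z in cm, then the turn about the tool's z in rad. A call has 1 to 12 rows; each row shifts and turns the commanded pose from where the row before left it, along the tool's axes as they then stand; what a row does not reach is not made up. A row lasts 1/10 s, in which the tool goes at most 50 mm and 8.59 degrees, less where a joint would pass 70% of its speed; a pose out of reach is approached as far as the arm can. A call is refused whole if a number of a shift passes 5 or a number of a turn 0.15, either way. A call with a gripper value outside its range is refused whole. "hand" is the finger opening in cm, from 0 to 8.54, set as the call begins (left out, the last holds). The fingers move at their own pace and stop on an object; "grip_force" is the grip in N (left out, the last holds). Time passes only in rows, so rows that do not move let the fingers close. It gives the time, the measured TCP pose, the force and the opening at its end, in the units of the state.
- ctrl.state(): the state, without advancing time (a new reading comes with each control period).
- ctrl.capture(name): name is "scene" or "top" or "wrist"; returns a dict with "frame" (480x640x3 uint8, blue, green, red), "fx", "fy", "cx", "cy" (pixels), "rvec" (rotation vector, rad) and "tvec" (3), from world to camera coordinates, as OpenCV has them; the wrist camera has in their place "tool_from_camera" (4x4, takes a point from camera to tool coordinates, whose origin is the TCP and whose axes are the flange's). Camera axes: x right, y down, z forward; pixel columns grow to the right and rows downward; lengths in mm; the calibration is good to about 2 mm. The wrist camera is an equidistant fisheye: a pixel r from the principal point sees the ray r / f radians off the axis. A picture is of the moment at which its call begins: read the wrist's pose just before it. There is no depth.
- ctrl.finish_job(): hands the job in, once; it reports no verdict.
The state is a dict: "clock": time; "joints": joint angles; "joint_vel": joint speeds; "effort": joint torques, N m; "tcp_pos": TCP position; "tcp_rot": TCP orientation; "ft_force": force on the tool from outside, world axes, zero at the start; "ft_torque": the same for the moment, N m; "grip_width": opening from 0.0 (shut) to 1.0 (fully open).
Only numpy, scipy, OpenCV 4.12 (cv2) and the standard library are available. Lean on these libraries where they do the work, as an engineer would, in place of code of your own. Each camera call takes 0.05 s, during which the arm holds its last target.

## Task

Load the loose slotted weight from the loading deck onto the stem of the tile press, fully home and flat on top of the weight already there, so that the two slots end up facing opposite ways and neither weight can slip off. The carrier with the lower weight can be turned by its upright knob. Leave the mug, jar and wooden rib where they are.

Things in the scene. Friction and masses are not known exactly. Their poses are not given: they have to be found in the camera images.
- press: Tile drying press, fixed to the table, at a different place and heading each time. Origin on the table top straight under the stem; z up; y points from the stem along the loading deck. Base plate 180 x 300 mm (y -90 to 210), tile and platen under the carrier (top 24 mm high), four 8 mm corner pins 82 mm out in x and y, 30 mm high.
- deck (a point): Centre of the loading deck's flat plywood top, 51.5 mm high, 126 mm from the stem; axes as the press. Deck spans press y 46 to 206 mm, open at both ends. Wooden rails along its sides: inner faces at x = +-42, outer at +-54 mm, tops 61.5 mm high. The deck is 1.5 mm above the lower weight's top, so a weight pushed off its stem end slides onto the lower weight and settles.
- carrier (a joint): Carrier angle (rad) about the stem axis; stays where left, friction 0.12 N m (1.5 N at the knob); stops at -3.25 and 0.25; starts -2.9 to -1.3. At 0 the lower weight's slot faces the deck (press +y) and the knob is on press +x; positive is anticlockwise from above. Carries the stem, the lower weight (fixed) and the knob. A weight lying on the lower one turns with it.
- stem (a point): On the stem axis at the lower weight's top face, 50 mm above the table; turns with the carrier: y points out along the lower weight's slot, x to the knob. Stem 10 mm in diameter; its head, 20 mm wide, 76 to 85 mm above the table, is too wide for a slot: a weight goes on only sideways, through the slot's open end. Lower weight: steel disc as the loose one.
- knob (a point): On the axis of the upright black crank knob, 68 mm above the table. Knob 18 mm in diameter, 34 to 80 mm above the table, 78 mm from the stem axis; it turns with the carrier. Carrier plate and crank arm below it are 34 mm high.
- weight_mid (a point): Centre (half-way up) of the loose steel weight: disc 80 mm in diameter, 16 mm thick, about 0.55 kg, flat on the deck between the rails, 105 to 135 mm from the stem. Slot towards the stem within 6 degrees: 15 mm wide, along its own -y from the rim to 5.5 mm past the centre, flared to 25 mm at the rim. With the stem at the slot's bottom it is concentric with the stem.
- weight_slot (a point): Point in the loose weight's slot, half-way up, 34 mm from its centre, near the open end.
- mug: Black mug, 80 mm wide, 90 mm tall, bystander. Origin under its centre.
- jar: Grey clay-coloured closed jar, 76 mm wide, 85 mm tall, bystander. Origin under its centre.
- rib: Flat wooden modelling rib, 150 x 35 x 6 mm, bystander. Origin under its centre.
Things that resemble listed ones, but are neither listed nor needed, are in the scene too. What is shaped like the part that bears weight_mid but blue is not meant.

How it is judged (in metres and radians):
At the end, for the whole second after the job is handed in: The loose weight lies flat and still on the lower weight, its centre within 6 mm of the stem axis, its slot facing away from the lower weight's slot to within about 45 degrees of opposite (horizontal distance between weight_mid and stem below 0.006 m and z of weight_mid in the frame of stem between 0.005 and 0.0105 m and angle between weight_mid's own z axis and vertical below 0.05 rad and y of weight_slot in the frame of stem below -0.022 m and linear speed of weight below 0.02 m/s); the robot touches nothing.
It fails at once if the mug, jar or rib is shifted by more than 30 mm (distance of any of mug, jar, rib from where it was at the start of the episode above 0.03 m).
It also fails if it takes over 51 s, if anything falls off the work surface, if the arm or the gripper's body presses on something with over 40 N, if the wrist force passes 120 N, or if a joint passes its speed limit or range.

## Working session

There is one attempt and no reset: what is moved stays moved. The work goes in short steps, Python scripts to look and compute and a tool call to move; the robot and the scene stay as the last step left them, time stands still between calls to the robot, and variables do not carry over. Pictures are saved under pics/ and viewed, and the job is handed in when it is done.

Besides the shell and the picture viewer there is one more tool, called as a command line: name --pt "numbers of a row" for each row, then --argument value for the rest. play_rows: Moves the arm, as the interface text tells. Its arguments: {"type":"object","properties":{"moves":{"type":"array","items":{"type":"array","items":{"type":"number"}}},"hand":{"type":"number"},"grip_force":{"type":"number"}},"required":["moves"]}

```bash
ls; mkdir -p pics
python3 - <<'E'
from plant import ctrl
import cv2
print(ctrl.state(), ctrl.grip_point_offset)
for n in ["scene","top","wrist"]:
    c=ctrl.capture(n); cv2.imwrite(f"pics/{n}0.png",c["frame"]); print({k:v for k,v in c.items() if k!="frame"})
E
```

```text
pics
{'clock': 0.0, 'joints': array([-1.39258783e+00,  1.24531186e-01,  1.65168571e+00,  4.07514254e-05,
        1.36748177e+00, -8.25835719e-02]), 'joint_vel': array([-0.00144858,  0.00042491,  0.00191042, -0.00097906,  0.00127636,
        0.00164293]), 'effort': array([ 6.86478306e-04, -4.23613393e+01, -3.65450191e+01, -2.58654308e-05,
        6.94167655e-03,  1.34429513e-05]), 'tcp_pos': array([ 167.48423401, -627.42041315,  230.02921132]), 'tcp_rot': array([-1.05275637e-03,  9.91510464e-01,  1.30022653e-01, -3.03987546e-05]), 'ft_force': array([0.02112337, 0.06810223, 0.43961629]), 'ft_torque': array([-0.00225536,  0.01695949,  0.01462477]), 'grip_width': 0.9979402889628844} 18.700000000000003
{'fx': 445.96339948314, 'fy': 445.96339948314, 'cx': 317.1776778325819, 'cy': 235.3796234724317, 'rvec': array([ 1.19977779,  2.35022923, -0.92440474]), 'tvec': array([ 316.78456454, -232.01926924, 1470.71279408])}
{'fx': 622.1967474063799, 'fy': 622.1967474063799, 'cx': 317.3275454800604, 'cy': 225.2639966140347, 'rvec': array([ 2.13447026, -2.1352262 ,  0.16154998]), 'tvec': array([ -20.81440797,  490.80282664, 1477.25414008])}
{'fx': 371.64829954431775, 'fy': 371.64829954431775, 'cx': 325.57083601107183, 'cy': 240.79315914462364, 'tool_from_camera': array([[-3.23668802e-04, -9.58555877e-01, -2.84904417e-01,
         7.17866557e+01],
       [ 9.99999055e-01, -6.90969206e-04,  1.18869374e-03,
         5.17525263e-01],
       [-1.33628955e-03, -2.84903762e-01,  9.58555194e-01,
        -1.42912118e+02],
       [ 0.00000000e+00,  0.00000000e+00,  0.00000000e+00,
         1.00000000e+00]])}
```

View pics/scene0.png

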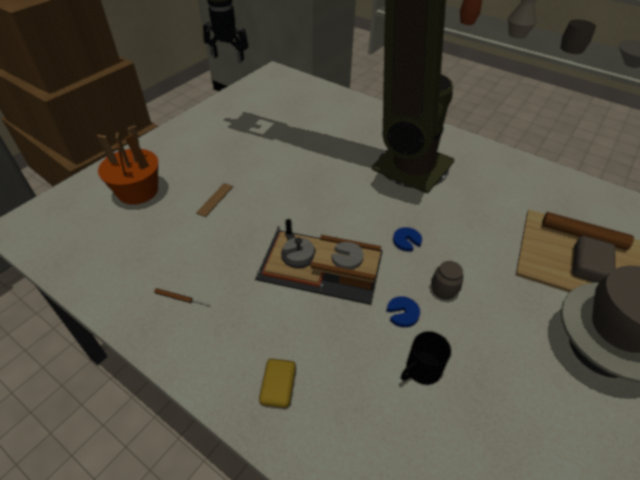

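View pics/top0.png

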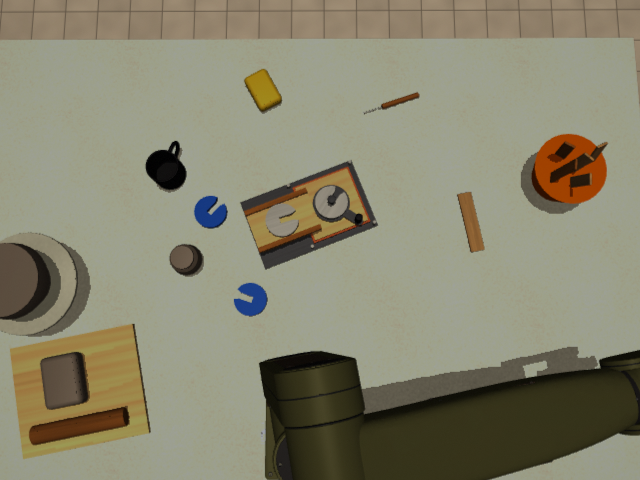

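View pics/wrist0.png

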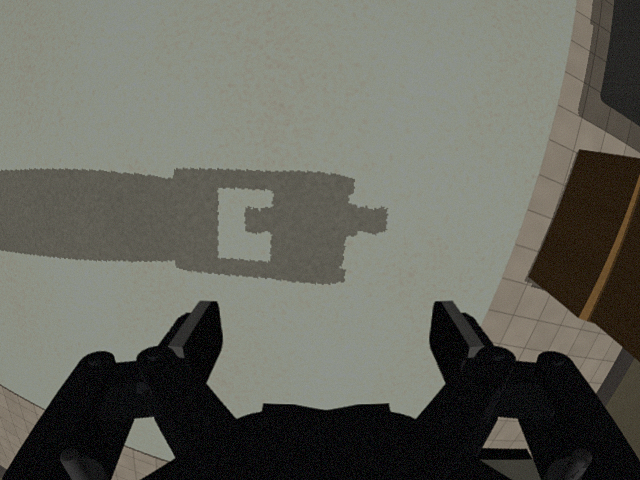

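The steel-grey disc on the deck at top-image (282,219) is the loose weight. The blue slotted discs at (210,212) and (250,299) lie on the table and are lookalikes. I'll enlarge the crop to confirm.

```bash
cat > h.py <<'E'
import numpy as np, cv2
from plant import ctrl
def cam(c):
    R=cv2.Rodrigues(np.array(c["rvec"]))[0]; K=np.array([[c["fx"],0,c["cx"]],[0,c["fy"],c["cy"]],[0,0,1]])
    return K,R,np.array(c["tvec"]).reshape(3)
def ray(c,u,v,z):
    K,R,t=cam(c); d=R.T@np.linalg.inv(K)@[u,v,1]; o=-R.T@t
    return o+d*(z-o[2])/d[2]
def proj(c,P):
    K,R,t=cam(c); p=(R@np.atleast_2d(P).T).T+t; q=(K@p.T).T; return q[:,:2]/q[:,2:]
E
python3 - <<'E'
from h import *
c=ctrl.capture("top"); f=c["frame"][150:280,230:390]; cv2.imwrite("pics/top1.png",cv2.resize(f,None,fx=5,fy=4.6,interpolation=cv2.INTER_CUBIC) if 0 else cv2.resize(f,(738,600),interpolation=cv2.INTER_CUBIC))
E
```

```text
(no output)
```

View pics/top1.png

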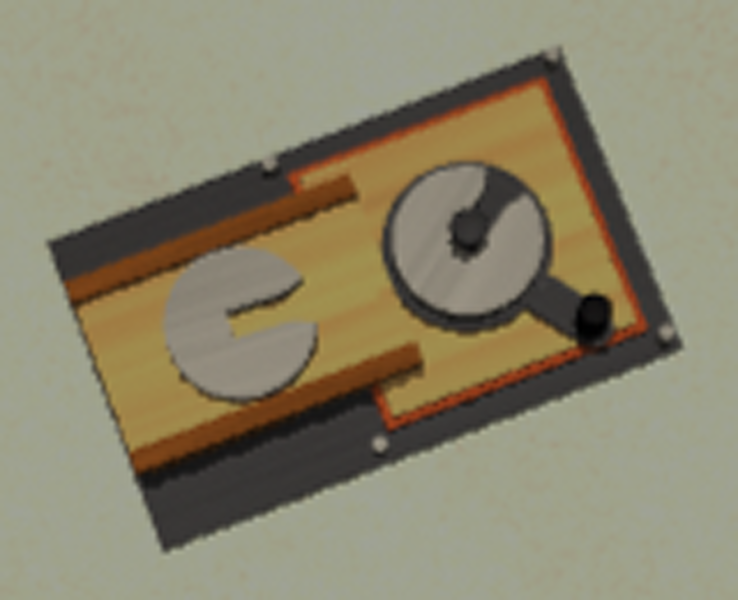

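```bash
cat >> h.py <<'E'
def crop(uv): return 230+uv[0]*160/738, 150+uv[1]*130/600
def fitpress(c,pins):
    P=np.array([ray(c,*p,30)[:2] for p in pins]); # order
    return P
E
python3 - <<'E'
from h import *
c=ctrl.capture("top")
pins=[(553,57),(268,165),(668,332),(380,443)]
P=np.array([ray(c,*crop(p),30)[:2] for p in pins]); print(P); o=P.mean(0)
# press y: from far pins(553,668) to (268,380); 
dy=(P[1]+P[3]-P[0]-P[2]); dx=(P[2]+P[3]-P[0]-P[1]); print(o,np.linalg.norm(dy)/2,np.linalg.norm(dx)/2)
y=dy/np.linalg.norm(dy); x=dx/np.linalg.norm(dx); print(x,y,x@y, np.cross(x,y))
def tp(w): w=w[:2]-o; return np.round([w@x,w@y],1)
for n,p,z in [("head",(468,229),85),("knobtop",(594,306),80),("lowerdisc",(469,239),50),("disc",(242,324),67.5),("slotbot",(232,324),67.5),("slotm",(310,302),67.5)]:
    w=ray(c,*crop(p),z); print(n,w.round(1),tp(w))
E
```

```text
[[ 650.89167274 -101.99097468]
 [ 591.48316596   51.53200897]
 [ 500.3752855  -161.89640322]
 [ 441.0804326    -8.87476826]]
[545.9576392 -55.3075343] 164.36247351762827 162.03961243907582
[-0.92853567 -0.37124319] [-0.36110238  0.93252618] -0.010897556938755994 -0.9999406198633831
head [545.1 -55.   85. ] [0.6 0.6]
knobtop [ 505.7 -119.7   80. ] [ 61.3 -45.5]
lowerdisc [546.9 -56.   50. ] [-0.6 -1. ]
disc [498.6  62.3  67.5] [  0.3 126.8]
slotbot [498.6  67.5  67.5] [ -1.6 131.6]
slotm [510.1  27.   67.5] [ 2.7 89.7]<stdin>:7: DeprecationWarning: Arrays of 2-dimensional vectors are deprecated. Use arrays of 3-dimensional vectors instead. (deprecated in NumPy 2.0)
```

The enlarged crop confirms it: a steel disc at crop (242,324) lies between the rails, with its slot towards the stem. The knob is at crop (594,306), which puts the carrier at about -2.50 rad. I'll turn the carrier to 0 first by gripping the knob, then push the weight on.

```bash
cat >> h.py <<'E'
from scipy.spatial.transform import Rotation as Rn
def axes(s):
    q=s["tcp_rot"]; return Rn.from_quat([q[1],q[2],q[3],q[0]]).as_matrix()
def plan(target,xang,n,s=None):
    """n equal steps: straight line, rotating; prints rows (ideal down tool)"""
    s=s or ctrl.state(); R=axes(s); a0=np.arctan2(R[1,0],R[0,0]); p=np.array(s["tcp_pos"]); d=np.array(target)-p
    da=(xang-a0+np.pi)%(2*np.pi)-np.pi
    print("pos",p.round(1),"xang",round(a0,3),"d",d.round(1),"da",round(da,3))
    for i in range(n):
        a=a0+da*i/n; x=np.array([np.cos(a),np.sin(a)]); y=np.array([np.sin(a),-np.cos(a)]); w=d[:2]/n
        print([round(x@w/10,2),round(y@w/10,2),round(-d[2]/n/10,2),round(-da/n,3)])
def report():
    s=ctrl.state(); R=axes(s); print(round(s["clock"],2),s["tcp_pos"].round(1),"xang",round(np.arctan2(R[1,0],R[0,0]),4),"tilt",R[:,2].round(3),"F",s["ft_force"].round(1),"g",round(s["grip_width"],3))
E
python3 - <<'E'
from h import *
plan([504.5,-121.9,150],1.017,16)
E
```

```text
pos [ 167.5 -627.7  230.7] xang 0.261 d [337.  505.8 -80.7] da 0.756
[np.float64(2.85), np.float64(-2.51), np.float64(0.5), np.float64(-0.047)]
[np.float64(2.97), np.float64(-2.37), np.float64(0.5), np.float64(-0.047)]
[np.float64(3.07), np.float64(-2.23), np.float64(0.5), np.float64(-0.047)]
[np.float64(3.18), np.float64(-2.08), np.float64(0.5), np.float64(-0.047)]
[np.float64(3.27), np.float64(-1.93), np.float64(0.5), np.float64(-0.047)]
[np.float64(3.36), np.float64(-1.77), np.float64(0.5), np.float64(-0.047)]
[np.float64(3.44), np.float64(-1.61), np.float64(0.5), np.float64(-0.047)]
[np.float64(3.51), np.float64(-1.45), np.float64(0.5), np.float64(-0.047)]
[np.float64(3.58), np.float64(-1.28), np.float64(0.5), np.float64(-0.047)]
[np.float64(3.63), np.float64(-1.11), np.float64(0.5), np.float64(-0.047)]
[np.float64(3.68), np.float64(-0.94), np.float64(0.5), np.float64(-0.047)]
[np.float64(3.72), np.float64(-0.76), np.float64(0.5), np.float64(-0.047)]
[np.float64(3.75), np.float64(-0.59), np.float64(0.5), np.float64(-0.047)]
[np.float64(3.78), np.float64(-0.41), np.float64(0.5), np.float64(-0.047)]
[np.float64(3.79), np.float64(-0.23), np.float64(0.5), np.float64(-0.047)]
[np.float64(3.8), np.float64(-0.05), np.float64(0.5), np.float64(-0.047)]
```

play_rows --pt "2.9 -2.5 0.5 -0.05" --pt "3 -2.4 0.5 -0.05" --pt "3.1 -2.2 0.5 -0.05" --pt "3.2 -2.1 0.5 -0.05" --pt "3.3 -1.9 0.5 -0.05" --pt "3.4 -1.7 0.5 -0.05" --pt "3.5 -1.6 0.5 -0.05" --pt "3.5 -1.4 0.5 -0.05" --pt "3.6 -1.2 0.5 -0.05" --pt "3.7 -1.1 0.5 -0.05" --pt "3.7 -0.9 0.5 -0.05" --pt "3.7 -0.7 0.5 -0.05"

```text
clock: 1.45
tcp_pos: [420.3, -244.8, 171.2]
tcp_rot: [0.0, 0.908, 0.418, 0.0]
ft_force: [0.3, -0.1, -0.8]
grip_width: 1.0
```

Run:
```python
from h import *
report(); plan([504.5,-121.9,150],1.017,4)
```

```text
1.45 [ 420.3 -244.8  171.2] xang 0.8628 tilt [ 0. -0. -1.] F [ 0.3 -0.1 -0.8] g 1.0
pos [ 420.3 -244.8  171.2] xang 0.863 d [ 84.2 122.9 -21.2] da 0.154
[np.float64(3.7), np.float64(-0.4), np.float64(0.53), np.float64(-0.039)]
[np.float64(3.72), np.float64(-0.26), np.float64(0.53), np.float64(-0.039)]
[np.float64(3.72), np.float64(-0.11), np.float64(0.53), np.float64(-0.039)]
[np.float64(3.72), np.float64(0.03), np.float64(0.53), np.float64(-0.039)]
```

play_rows --pt "3.7 -0.4 0.5 -0.04" --pt "3.7 -0.2 0.5 -0.04" --pt "3.7 -0.1 0.5 -0.04" --pt "2.8 0 0.5 -0.03" --pt "0 0 0 0" --pt "0 0 0 0"

```text
clock: 2.05
tcp_pos: [498.7, -131.3, 151.1]
tcp_rot: [-0.0, 0.875, 0.485, -0.0]
ft_force: [-0.4, -0.6, -0.3]
grip_width: 1.005
```

```bash
cat >> h.py <<'E'
def wcap(name):
    s=ctrl.state(); c=ctrl.capture("wrist"); cv2.imwrite(name,c["frame"]); R=axes(s); T=np.array(c["tool_from_camera"])
    np.savez(name[:-4]+".npz",R=R,p=s["tcp_pos"],T=T,f=c["fx"],cx=c["cx"],cy=c["cy"]); return c
def wray(name,u,v,z):
    d=np.load(name[:-4]+".npz"); x,y=u-d["cx"],v-d["cy"]; r=np.hypot(x,y); th=r/d["f"]
    k=np.array([np.sin(th)*x/r,np.sin(th)*y/r,np.cos(th)]); T=d["T"]
    k=d["R"]@(T[:3,:3]@k); o=d["R"]@T[:3,3]+d["p"]; return o+k*(z-o[2])/k[2]
def wproj(name,P):
    d=np.load(name[:-4]+".npz"); T=d["T"]; q=d["R"].T@(np.array(P,float)-d["p"]); k=T[:3,:3].T@(q-T[:3,3])
    th=np.arctan2(np.hypot(k[0],k[1]),k[2]); ph=np.arctan2(k[1],k[0]); return d["cx"]+d["f"]*th*np.cos(ph), d["cy"]+d["f"]*th*np.sin(ph)
E
python3 - <<'E'
from h import *
report(); wcap("pics/w1.png")
E
```

```text
2.05 [ 498.7 -131.3  151.1] xang 1.0119 tilt [-0.001 -0.    -1.   ] F [-0.4 -0.6 -0.3] g 1.005
```

View pics/w1.png

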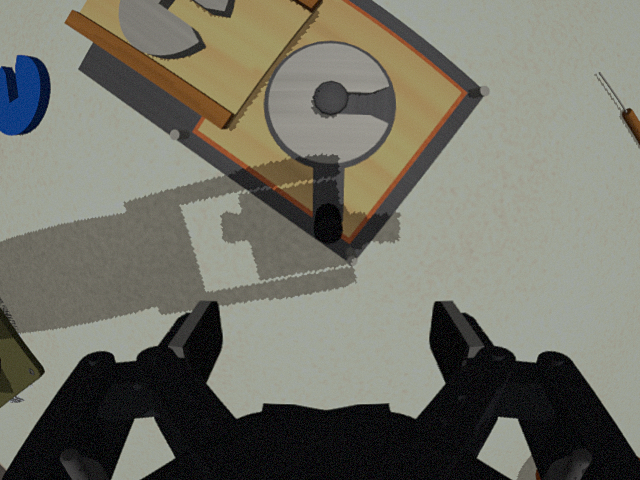

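The stem head is at (331,98), pins are at (484,91), (176,134) and (351,256), and the knob is a black cylinder spanning (328,203) to (328,242). Next I'll compute their positions.

Run:
```python
from h import *
n="pics/w1.png"
print("stem head",wray(n,331,98,85).round(1),"lower disc",wray(n,331,104,50).round(1))
for p in [(484,91),(176,134),(351,256)]: print("pin",wray(n,*p,30).round(1))
for v in (226,229,232): print("knobtop",wray(n,328,v,80).round(1))
o=np.array([545.6,-55.3])
for a in(-2.05,-2.125,-2.2):
  k=o+78*np.array([np.cos(a),np.sin(a)]); print(a,k,wproj(n,[*k,80]),wproj(n,[*k,34]))
f=cv2.imread(n)[150:270,240:400]; cv2.imwrite("pics/w1c.png",cv2.convertScaleAbs(cv2.resize(f,(800,600),interpolation=cv2.INTER_CUBIC),alpha=2,beta=20))
```

```text
stem head [549.7 -55.5  85. ] lower disc [549.8 -56.3  50. ]
pin [ 655.5 -101.6   30. ]
pin [444.9  -8.9  30. ]
pin [ 504.8 -157.7   30. ]
knobtop [ 508.9 -117.7   80. ]
knobtop [ 507.9 -119.3   80. ]
knobtop [ 507.  -120.9   80. ]
-2.05 [ 509.63633007 -124.51426475] (np.float64(335.0007822394419), np.float64(234.69164244932665)) (np.float64(333.43536197908145), np.float64(217.36340820283846))
-2.125 [ 504.55122589 -121.62494361] (np.float64(325.2308197972628), np.float64(235.09012182154095)) (np.float64(325.2920761602103), np.float64(217.6969706696501))
-2.2 [ 499.69691285 -118.3627195 ] (np.float64(315.45821985341763), np.float64(234.78558693019718)) (np.float64(317.14635203686345), np.float64(217.44301167230066))
```

View pics/w1c.png

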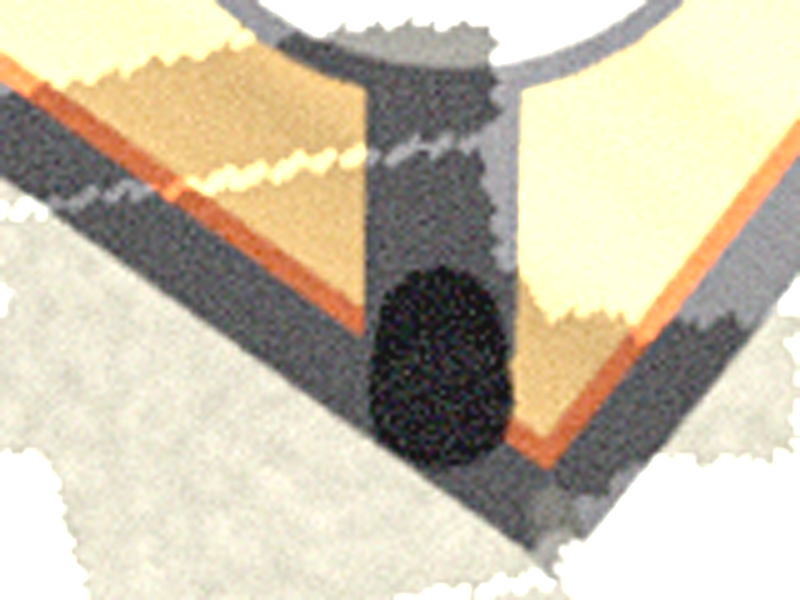

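play_rows --pt "0.7 0.1 2.5 0" --pt "0.7 0 2.5 0" --pt "0 0 2.5 0" --pt "0 0 1.8 0" --pt "0 0 1.2 0" --pt "0 0 0 0" --hand 5.0 --grip_force 20

```text
clock: 2.7
tcp_pos: [505.5, -120.7, 44.7]
tcp_rot: [-0.001, 0.875, 0.483, -0.001]
ft_force: [-0.4, -0.7, 0.5]
grip_width: 0.585
```

play_rows --pt "0 0 0 0" --pt "0 0 0 0" --pt "0 0 0 0" --pt "0 0 0 0" --pt "0 0 0 0" --pt "0 0 0 0" --hand 1.6 --grip_force 20

```text
clock: 3.3
tcp_pos: [508.0, -120.8, 47.8]
tcp_rot: [0.001, 0.875, 0.484, 0.0]
ft_force: [-2.1, -1.4, 5.9]
grip_width: 0.204
```

Run:
```python
from h import *
report(); wcap("pics/w2.png")
```

```text
3.3 [ 508.  -120.8   47.8] xang 1.0111 tilt [ 0.002 -0.001 -1.   ] F [-2.1 -1.4  5.9] g 0.204
```

View pics/w2.png

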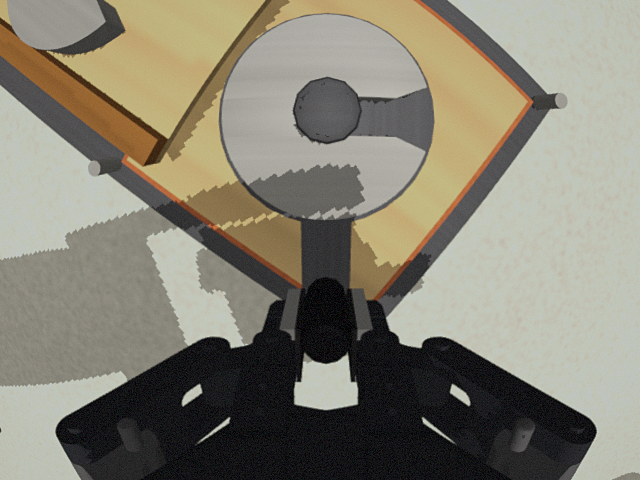

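The knob is between the pads at (325,320). The stem head is at (327,110), and pins show at (560,101) and (97,168).

Run:
```python
from h import *
n="pics/w2.png"
h=wray(n,327,110,85); print("head",h.round(1),"disc",wray(n,327,117,50).round(1))
print("pins",wray(n,560,101,30).round(1),wray(n,97,168,30).round(1))
k=np.array([508,-120.8]); 
for o in (h[:2],np.array([545.6,-55.3])): print(np.linalg.norm(k-o),np.arctan2(*(k-o)[::-1]))
```

```text
head [549.8 -54.8  85. ] disc [549.8 -55.3  50. ]
pins [ 655.5 -101.4   30. ] [445.3  -9.4  30. ]
78.13721602596821 -2.135506420475973
75.52489655736049 -2.091913205446798
```

play_rows --pt "0.02 0.39 0 -0.05" --pt "0.04 0.78 0 -0.1" --pt "0.04 0.78 0 -0.1" --pt "0.04 0.78 0 -0.1" --pt "0.04 0.78 0 -0.1"

```text
clock: 3.85
tcp_pos: [541.3, -132.6, 47.9]
tcp_rot: [0.001, 0.744, 0.669, 0.0]
ft_force: [-1.2, -2.4, 5.7]
grip_width: 0.199
```

```bash
cat >> h.py <<'E'
def knob():
    report(); d=ctrl.state()["tcp_pos"][:2]-np.array([549.8,-55.2]); print("r",np.linalg.norm(d).round(1),"carrier",round(np.arctan2(d[1],d[0])-0.372,3))
E
python3 - <<'E'
from h import *
knob()
E
```

```text
3.85 [ 541.3 -132.6   47.9] xang 1.4648 tilt [ 0.002 -0.002 -1.   ] F [-1.2 -2.4  5.7] g 0.199
r 77.8 carrier -2.052
```

Turning works, and the radius holds.

play_rows --pt "0.04 0.78 0 -0.1" --pt "0.04 0.78 0 -0.1" --pt "0.04 0.78 0 -0.1" --pt "0.04 0.78 0 -0.1" --pt "0.04 0.78 0 -0.1" --pt "0.04 0.78 0 -0.1" --pt "0.04 0.78 0 -0.1" --pt "0.04 0.78 0 -0.1" --pt "0.04 0.78 0 -0.1" --pt "0.04 0.78 0 -0.1"

```text
clock: 4.85
tcp_pos: [611.7, -104.1, 47.9]
tcp_rot: [0.003, 0.332, 0.943, -0.0]
ft_force: [2.8, -3.0, 2.7]
grip_width: 0.206
```

Run:
```python
from h import *
knob()
```

```text
4.85 [ 611.7 -104.1   47.9] xang 2.4646 tilt [ 0.005 -0.002 -1.   ] F [ 2.8 -3.   2.7] g 0.206
r 78.9 carrier -1.04
```

play_rows --pt "0.04 0.78 0 -0.1" --pt "0.04 0.78 0 -0.1" --pt "0.04 0.78 0 -0.1" --pt "0.04 0.78 0 -0.1" --pt "0.04 0.78 0 -0.1" --pt "0.04 0.78 0 -0.1" --pt "0.04 0.78 0 -0.1" --pt "0.04 0.78 0 -0.1" --pt "0.04 0.78 0 -0.1" --pt "0.04 0.78 0 -0.1" --pt "0.02 0.39 0 -0.05" --pt "0 0 0 0"

```text
clock: 6.05
tcp_pos: [624.1, -24.7, 47.9]
tcp_rot: [0.004, -0.184, 0.983, -0.0]
ft_force: [6.3, 1.9, 0.6]
grip_width: 0.206
```

Run:
```python
from h import *
knob()
```

```text
6.05 [624.1 -24.7  47.9] xang -2.7708 tilt [ 0.007  0.001 -1.   ] F [6.3 1.9 0.6] g 0.206
r 80.3 carrier 0.018
```

play_rows --pt "0 0 0 0" --pt "0 0 0 0" --pt "0 0 0 0" --pt "0 0 -2 0" --pt "0 0 -4 0" --pt "0 0 -4 0" --pt "0 0 -3 0" --hand 4.5

```text
clock: 6.75
tcp_pos: [621.7, -25.8, 178.8]
tcp_rot: [0.001, -0.183, 0.983, -0.0]
ft_force: [0.3, 0.3, -0.1]
grip_width: 0.526
```

Run:
```python
from h import *
report(); plan([484.4,112.5,165],1.943,12)
```

```text
6.75 [621.7 -25.8 178.8] xang -2.7726 tilt [ 0.002 -0.    -1.   ] F [ 0.3  0.3 -0.1] g 0.526
pos [621.7 -25.8 178.8] xang -2.773 d [-137.3  138.3  -13.8] da -1.568
[np.float64(0.65), np.float64(1.49), np.float64(0.12), np.float64(0.131)]
[np.float64(0.84), np.float64(1.39), np.float64(0.12), np.float64(0.131)]
[np.float64(1.01), np.float64(1.27), np.float64(0.12), np.float64(0.131)]
[np.float64(1.17), np.float64(1.13), np.float64(0.12), np.float64(0.131)]
[np.float64(1.31), np.float64(0.96), np.float64(0.12), np.float64(0.131)]
[np.float64(1.42), np.float64(0.79), np.float64(0.12), np.float64(0.131)]
[np.float64(1.51), np.float64(0.59), np.float64(0.12), np.float64(0.131)]
[np.float64(1.58), np.float64(0.39), np.float64(0.12), np.float64(0.131)]
[np.float64(1.61), np.float64(0.18), np.float64(0.12), np.float64(0.131)]
[np.float64(1.62), np.float64(-0.03), np.float64(0.12), np.float64(0.131)]
[np.float64(1.61), np.float64(-0.24), np.float64(0.12), np.float64(0.131)]
[np.float64(1.56), np.float64(-0.45), np.float64(0.12), np.float64(0.131)]
```

play_rows --pt "0.6 1.5 0.1 0.13" --pt "0.8 1.4 0.1 0.13" --pt "1 1.3 0.1 0.13" --pt "1.2 1.1 0.1 0.13" --pt "1.3 1 0.1 0.13" --pt "1.4 0.8 0.1 0.13" --pt "1.5 0.6 0.1 0.13" --pt "1.6 0.4 0.1 0.13" --pt "1.6 0.2 0.1 0.13" --pt "1.6 0 0.1 0.13" --pt "1.6 -0.2 0.1 0.13" --pt "1.6 -0.4 0.1 0.14"

```text
clock: 7.95
tcp_pos: [484.7, 114.4, 163.9]
tcp_rot: [-0.0, 0.567, 0.823, -0.0]
ft_force: [0.8, -0.1, -0.4]
grip_width: 0.528
```

play_rows --pt "0 0 0 0" --pt "0 0 0 0"

```text
clock: 8.15
tcp_pos: [485.5, 114.0, 164.2]
tcp_rot: [0.0, 0.564, 0.826, -0.0]
ft_force: [0.2, 0.2, 0.4]
grip_width: 0.524
```

Run:
```python
from h import *
report(); wcap("pics/w3.png")
c=ctrl.capture("top"); f=c["frame"][150:280,230:390]; cv2.imwrite("pics/top2.png",cv2.resize(f,(738,600),interpolation=cv2.INTER_CUBIC))
```

```text
8.15 [485.5 114.  164.2] xang 1.9438 tilt [ 0. -0. -1.] F [0.2 0.2 0.4] g 0.524
```

View pics/w3.png

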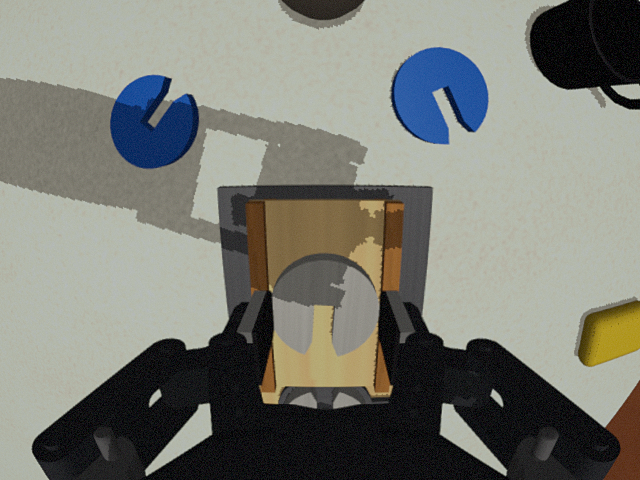

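View pics/top2.png

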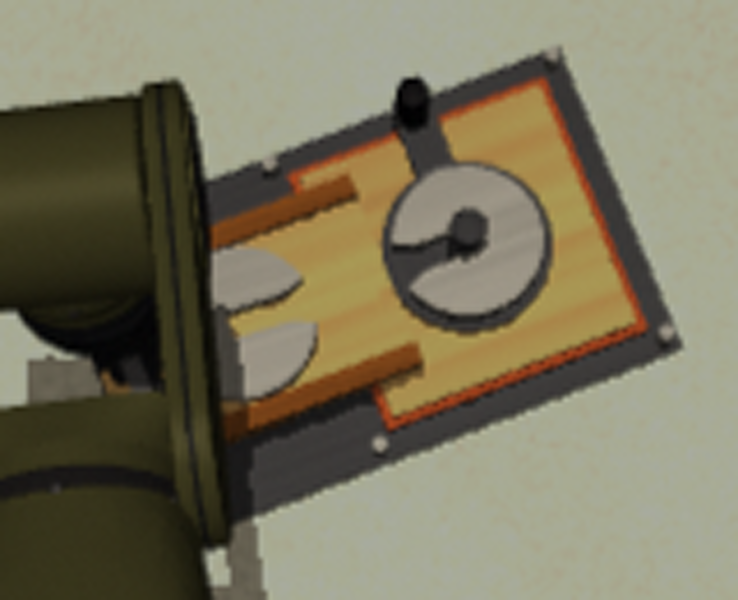

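Top view: the lower slot now faces the deck, and the knob is on press +x at crop (412,95). Wrist view: the loose disc is centred near (326,305), with the slot bottom at (325,306) and the slot mouth at about (323,354). The deck's rear edge is at v≈200.

```bash
cat >> h.py <<'E'
O=np.array([549.8,-55.2]); psi=0.372
def topress(w):
    d=np.array(w)[:2]-O; c,s=np.cos(psi),np.sin(psi); return np.array([d[0]*c+d[1]*s,-d[0]*s+d[1]*c]).round(1)
def fromp(x,y): c,s=np.cos(psi),np.sin(psi); return O+[c*x-s*y,s*x+c*y]
E
python3 - <<'E'
from h import *
n="pics/w3.png"
for k,p,z in [("L",(273,303),67.5),("R",(380,303),67.5),("rear",(326,254),67.5),("slotbot",(325,306),67.5),("mouth",(322,355),67.5),("railLtop",(265,250),61.5),("railRtop",(387,250),61.5),("deckrear",(326,200),51.5)]:
    print(k,topress(wray(n,*p,z)))
report(); print(topress(ctrl.state()["tcp_pos"])); t=fromp(0,190); print(t); plan([*t,54],psi+np.pi/2,4)
f=cv2.imread(n)[180:420,180:480]; cv2.imwrite("pics/w3c.png",cv2.convertScaleAbs(cv2.resize(f,(750,600),interpolation=cv2.INTER_CUBIC),alpha=1.7,beta=10))
E
```

```text
L [-37.  134.7]
R [ 40.1 134.7]
rear [  1.1 172.1]
slotbot [  0.4 132.6]
mouth [-1.9 90. ]
railLtop [-41.7 172.9]
railRtop [ 43.9 173. ]
deckrear [  1.1 206.4]
8.25 [486.  113.7 164.4] xang 1.942 tilt [ 0. -0. -1.] F [-0.6 -0.4  0.2] g 0.526
[  1.9 180.6]
[480.73892119 121.80442761]
pos [486.  113.7 164.4] xang 1.942 d [  -5.2    8.1 -110.4] da 0.001
[np.float64(0.24), np.float64(-0.05), np.float64(2.76), np.float64(-0.0)]
[np.float64(0.24), np.float64(-0.05), np.float64(2.76), np.float64(-0.0)]
[np.float64(0.24), np.float64(-0.05), np.float64(2.76), np.float64(-0.0)]
[np.float64(0.24), np.float64(-0.05), np.float64(2.76), np.float64(-0.0)]
```

View pics/w3c.png

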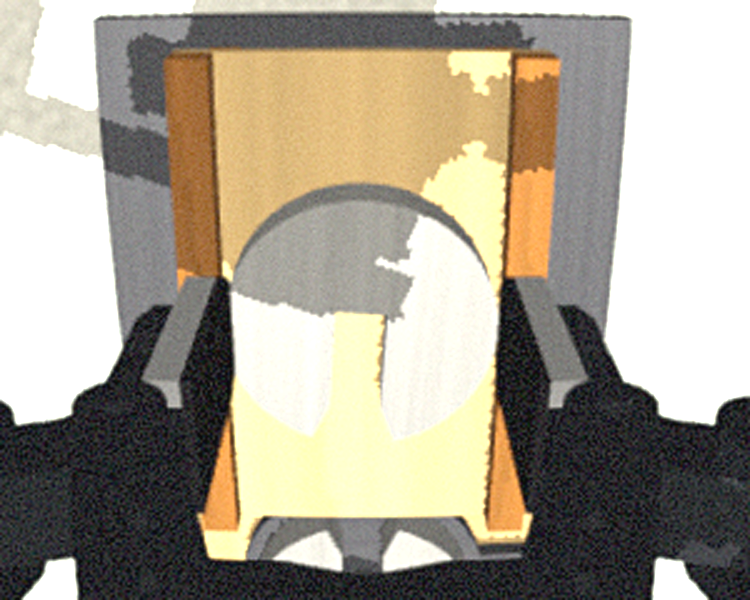

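play_rows --pt "0.4 0.1 2.7 0" --pt "0.4 0.1 2.7 0" --pt "0.2 0 2.7 0" --pt "0 0 1.6 0" --pt "0 0 0.8 0" --pt "0 0 0 0" --pt "0 0 0 0"

```text
clock: 8.95
tcp_pos: [484.7, 124.0, 60.2]
tcp_rot: [0.001, 0.565, 0.825, 0.0]
ft_force: [-0.7, -0.2, 0.5]
grip_width: 0.526
```

Run:
```python
from h import *
report(); print(topress(ctrl.state()["tcp_pos"])); wcap("pics/w4.png")
```

```text
8.95 [484.7 124.   60.2] xang 1.9407 tilt [ 0.001  0.    -1.   ] F [-0.7 -0.2  0.5] g 0.526
[  4.5 190.6]
```

View pics/w4.png

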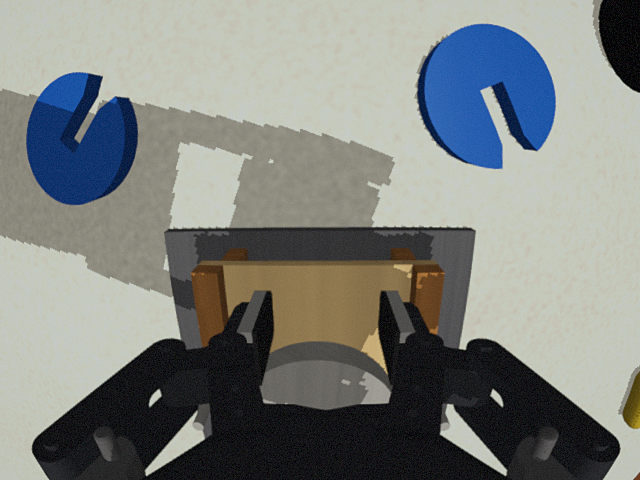

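play_rows --pt "0 -0.35 0 0" --pt "0 0 0.4 0" --pt "-0.5 0 0 0" --pt "-0.6 0 0 0" --pt "-0.6 0 0 0" --pt "-0.6 0 0 0" --pt "-0.6 0 0 0" --pt "0 0 0 0"

```text
clock: 9.8
tcp_pos: [491.4, 95.1, 55.4]
tcp_rot: [0.0, 0.565, 0.825, -0.0]
ft_force: [-0.2, -0.2, -0.3]
grip_width: 0.525
```

Run:
```python
from h import *
report(); print(topress(ctrl.state()["tcp_pos"])); wcap("pics/w5.png")
```

```text
9.8 [491.4  95.1  55.4] xang 1.9401 tilt [ 0.    -0.001 -1.   ] F [-0.2 -0.2 -0.3] g 0.525
[  0.2 161.2]
```

View pics/w5.png

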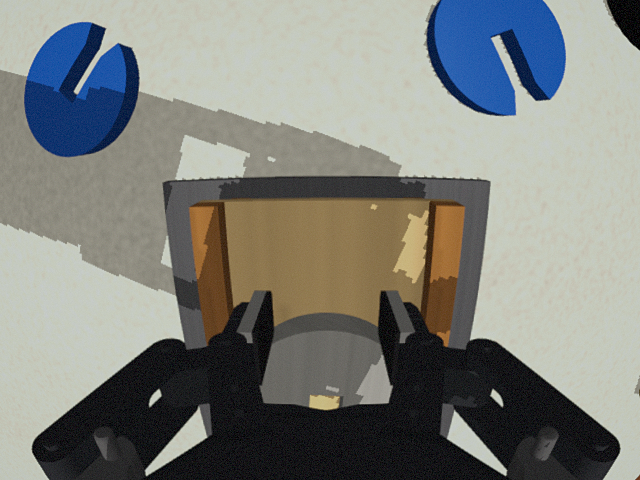

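Run:
```python
from h import *
print(topress(wray("pics/w4.png",322,359,67.5)),topress(wray("pics/w5.png",325,332,67.5)),topress(wray("pics/w5.png",323,395,67.5)))
c=ctrl.capture("top"); f=c["frame"][150:280,230:390]; cv2.imwrite("pics/top3.png",cv2.resize(f,(738,600),interpolation=cv2.INTER_CUBIC))
```

```text
[  2.2 168.2] [ -0.7 155.6] [ -1.7 121.9]
```

View pics/top3.png

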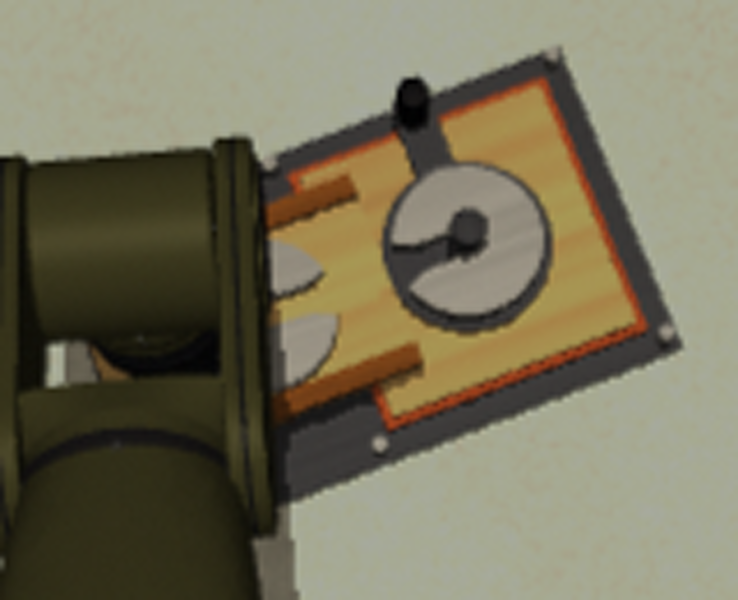

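The weight moves with the fork, and its slot mouth at crop (331,292) lines up with the stem. I'll keep pushing.

play_rows --pt "-0.7 0 0 0" --pt "-0.7 0 0 0" --pt "-0.7 0 0 0" --pt "-0.7 0 0 0" --pt "-0.7 0 0 0" --pt "-0.7 0 0 0" --pt "-0.7 0 0 0" --pt "-0.7 0 0 0" --pt "-0.6 0 0 0" --pt "0 0 0 0"

```text
clock: 10.9
tcp_pos: [514.0, 36.9, 55.4]
tcp_rot: [0.001, 0.565, 0.825, -0.0]
ft_force: [0.2, 0.1, -0.3]
grip_width: 0.525
```

Run:
```python
from h import *
report(); print(topress(ctrl.state()["tcp_pos"]))
c=ctrl.capture("top"); f=c["frame"][150:280,230:390]; cv2.imwrite("pics/top4.png",cv2.resize(f,(738,600),interpolation=cv2.INTER_CUBIC))
c=ctrl.capture("scene"); f=c["frame"][200:310,240:400]; cv2.imwrite("pics/sc4.png",cv2.resize(f,(800,550),interpolation=cv2.INTER_CUBIC))
```

```text
10.9 [514.   36.9  55.4] xang 1.9402 tilt [ 0.001 -0.001 -1.   ] F [ 0.2  0.1 -0.3] g 0.525
[ 0.1 98.9]
```

View pics/top4.png

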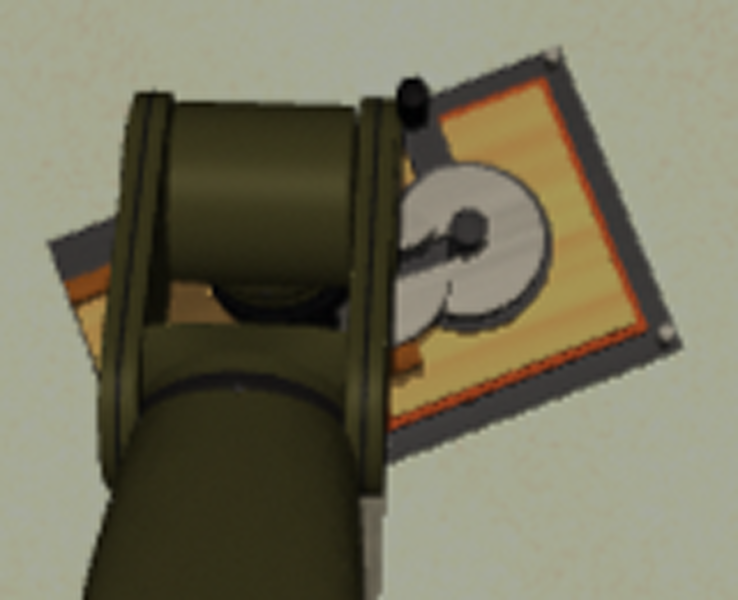

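View pics/sc4.png

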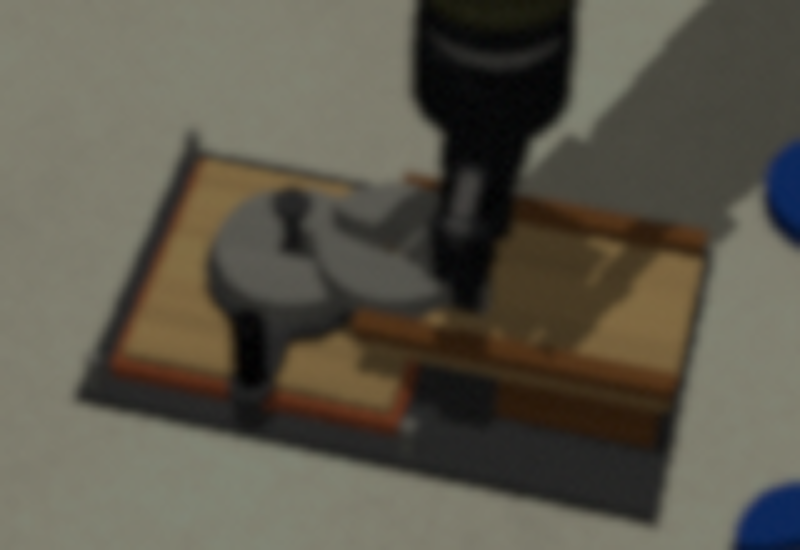

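The disc is about to take the stem into its flared mouth, between the tips at crop (440,238) and (450,285). I'll go on more slowly.

play_rows --pt "-0.4 0 0 0" --pt "-0.4 0 0 0" --pt "-0.4 0 0 0" --pt "-0.4 0 0 0" --pt "-0.4 0 0 0" --pt "-0.4 0 0 0" --pt "-0.4 0 0 0" --pt "0 0 0 0"

```text
clock: 11.8
tcp_pos: [524.0, 11.3, 55.3]
tcp_rot: [0.001, 0.565, 0.825, -0.0]
ft_force: [0.1, 1.6, 1.3]
grip_width: 0.527
```

Run:
```python
from h import *
report(); print(topress(ctrl.state()["tcp_pos"]))
c=ctrl.capture("top"); f=c["frame"][150:280,230:390]; cv2.imwrite("pics/top5.png",cv2.resize(f,(738,600),interpolation=cv2.INTER_CUBIC))
c=ctrl.capture("scene"); f=c["frame"][200:310,240:400]; cv2.imwrite("pics/sc5.png",cv2.resize(f,(800,550),interpolation=cv2.INTER_CUBIC))
```

```text
11.8 [524.   11.3  55.3] xang 1.9405 tilt [ 0.001 -0.001 -1.   ] F [0.1 1.6 1.3] g 0.527
[ 0.1 71.3]
```

View pics/top5.png

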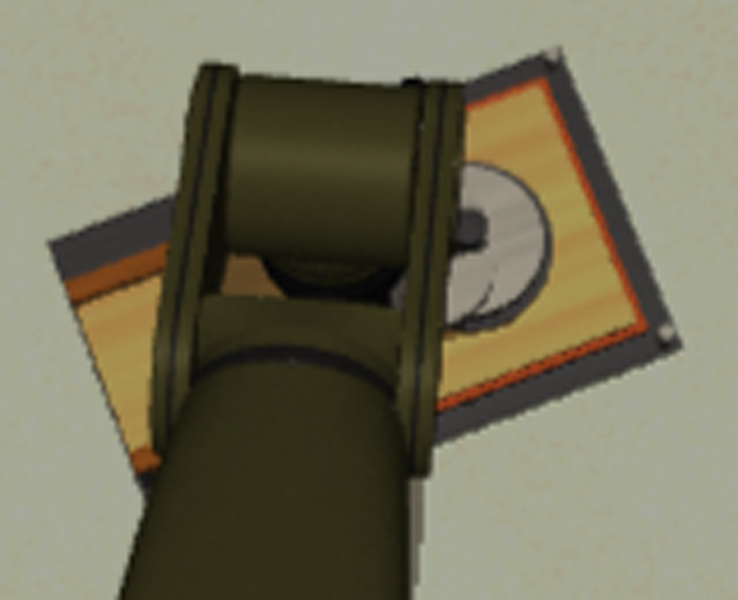

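View pics/sc5.png

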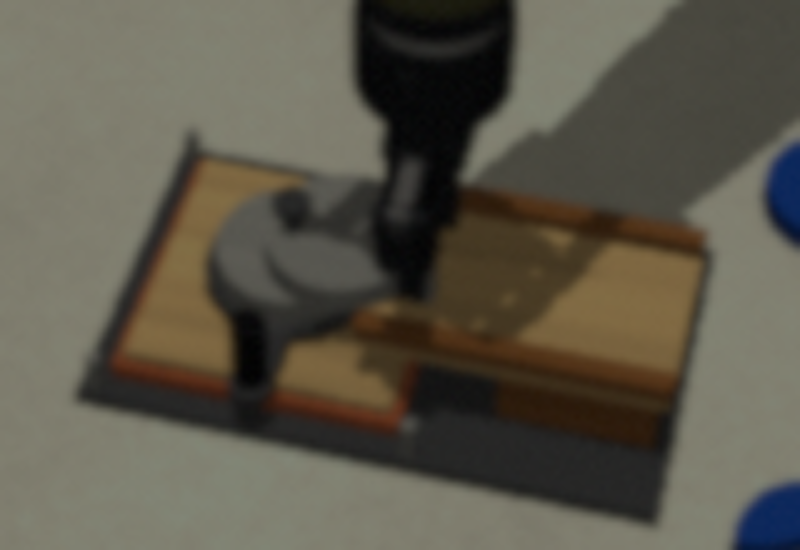

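The stem is in the slot and the force is low. I'll push on in small steps and watch the force.

play_rows --pt "-0.3 0 0 0" --pt "-0.3 0 0 0" --pt "-0.3 0 0 0" --pt "-0.3 0 0 0" --pt "-0.3 0 0 0" --pt "-0.3 0 0 0" --pt "-0.3 0 0 0" --pt "0 0 0 0"

```text
clock: 12.7
tcp_pos: [531.3, -8.3, 55.2]
tcp_rot: [0.0, 0.565, 0.825, -0.0]
ft_force: [-0.8, 1.0, -0.8]
grip_width: 0.525
```

play_rows --pt "-0.2 0 0 0" --pt "0 0 0 0"

```text
clock: 12.9
tcp_pos: [531.8, -9.7, 55.3]
tcp_rot: [-0.0, 0.565, 0.825, -0.0]
ft_force: [-0.4, 0.5, -0.7]
grip_width: 0.53
```

Run:
```python
from h import *
report(); print(topress(ctrl.state()["tcp_pos"])); wcap("pics/w6.png")
```

```text
12.9 [531.8  -9.7  55.3] xang 1.9407 tilt [-0. -0. -1.] F [-0.4  0.5 -0.7] g 0.53
[-0.2 48.9]
```

View pics/w6.png

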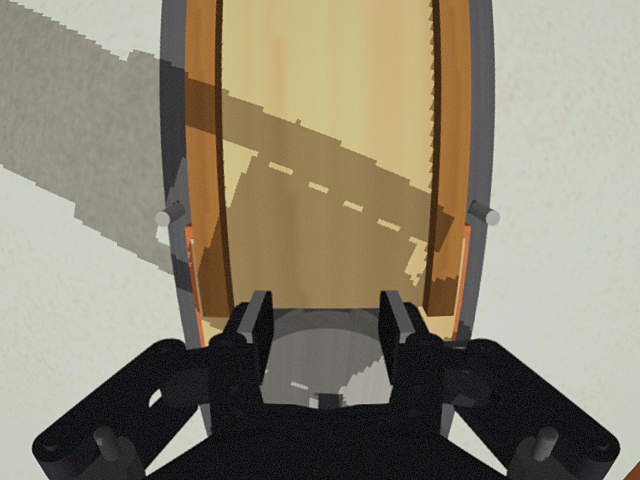

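The disc is fully over the lower weight, with the deck end at v≈308. About 3 mm remains.

play_rows --pt "-0.2 0 0 0" --pt "0 0 0 0"

```text
clock: 13.15
tcp_pos: [532.6, -11.4, 55.3]
tcp_rot: [-0.0, 0.565, 0.825, -0.0]
ft_force: [-1.5, 2.2, -0.8]
grip_width: 0.523
```

play_rows --pt "-0.1 0 0 0" --pt "0 0 0 0"

```text
clock: 13.35
tcp_pos: [533.0, -12.3, 55.3]
tcp_rot: [-0.0, 0.565, 0.825, -0.0]
ft_force: [-1.0, 2.4, -0.8]
grip_width: 0.528
```

play_rows --pt "-0.1 0 0 0" --pt "0 0 0 0"

```text
clock: 13.55
tcp_pos: [533.4, -13.2, 55.3]
tcp_rot: [0.0, 0.565, 0.825, -0.0]
ft_force: [-1.5, 1.9, -2.0]
grip_width: 0.527
```

play_rows --pt "-0.1 0 0 0" --pt "0 0 0 0"

```text
clock: 13.75
tcp_pos: [533.7, -14.1, 55.3]
tcp_rot: [-0.0, 0.565, 0.825, 0.0]
ft_force: [-1.4, 2.9, -1.3]
grip_width: 0.526
```

play_rows --pt "-0.1 0 0 0" --pt "0 0 0 0"

```text
clock: 13.95
tcp_pos: [533.7, -14.3, 55.2]
tcp_rot: [-0.001, 0.565, 0.825, 0.0]
ft_force: [-2.5, 4.5, 0.1]
grip_width: 0.531
```

play_rows --pt "-0.1 0 0 0" --pt "0 0 0 0"

```text
clock: 14.15
tcp_pos: [533.8, -14.5, 55.2]
tcp_rot: [-0.002, 0.565, 0.825, 0.001]
ft_force: [-2.6, 8.4, 1.4]
grip_width: 0.525
```

The force has risen to 9 N and the TCP has stopped, so the slot bottom is on the stem. I'll back off, rise and look.

play_rows --pt "0.4 0 0 0" --pt "1 0 0 0" --pt "1.5 0 0 0" --pt "2 0 0 0" --pt "1 0 -3 0" --pt "0 0 -4 0" --pt "0 0 -4 0" --pt "3 0 0 0" --pt "4 0 0 0" --pt "4 0 0 0" --pt "4 0 0 0" --pt "0 0 0 0"

```text
clock: 15.35
tcp_pos: [456.9, 182.6, 165.5]
tcp_rot: [-0.0, 0.563, 0.827, 0.001]
ft_force: [0.2, -0.1, -0.4]
grip_width: 0.529
```

Run:
```python
from h import *
report()
c=ctrl.capture("top"); np.savez("pics/t6.npz",**c); f=c["frame"][150:280,230:390]; cv2.imwrite("pics/top6.png",cv2.resize(f,(738,600),interpolation=cv2.INTER_CUBIC))
c=ctrl.capture("scene"); np.savez("pics/s6.npz",**c); f=c["frame"][200:310,240:400]; cv2.imwrite("pics/sc6.png",cv2.convertScaleAbs(cv2.resize(f,(800,550),interpolation=cv2.INTER_CUBIC),alpha=1.5))
```

```text
15.35 [456.9 182.6 165.5] xang 1.9463 tilt [ 0.     0.001 -1.   ] F [ 0.2 -0.1 -0.4] g 0.529
```

View pics/top6.png

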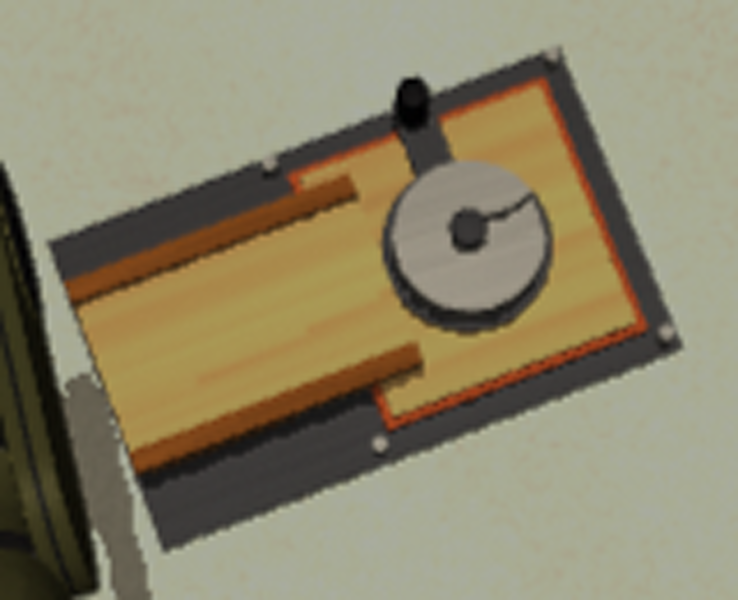

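View pics/sc6.png

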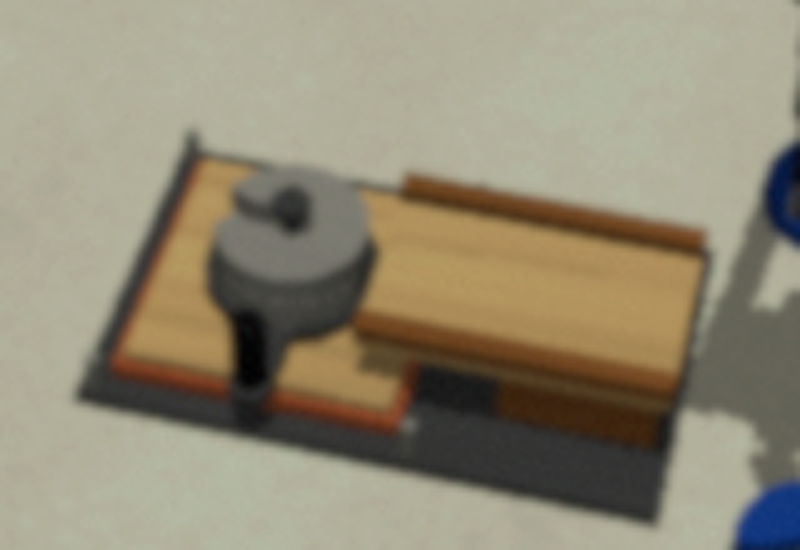

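Both views show the weight on the stem. Its slot opens at top-crop (530,205), opposite the lower slot, and the disc is flat. Now I'll check how well it is centred.

Run:
```python
from h import *
c=dict(np.load("pics/t6.npz"))
h=ray(c,*crop((468,229)),85); d=ray(c,*crop((469.5,236.5)),66); print("top: disc-head",(d-h)[:2].round(1))
c=dict(np.load("pics/t6.npz"))
f=c["frame"][180:225,305:360]; cv2.imwrite("pics/t6c.png",cv2.resize(f,(733,600),interpolation=cv2.INTER_CUBIC))
# overlay expected disc outline at z=66 with centre at head
for nm,o in(("concentric",h[:2]),):
    t=np.linspace(0,2*np.pi,200); P=np.c_[o[0]+40*np.cos(t),o[1]+40*np.sin(t),np.full(200,66)]
    q=(proj(c,P)-[305,180])*[733/55,600/45]; im=cv2.imread("pics/t6c.png"); cv2.polylines(im,[q.astype(int).reshape(-1,1,2)],True,(0,0,255),1); cv2.imwrite("pics/t6c.png",im)
```

```text
top: disc-head [-0.1 -1.1]
```

View pics/t6c.png

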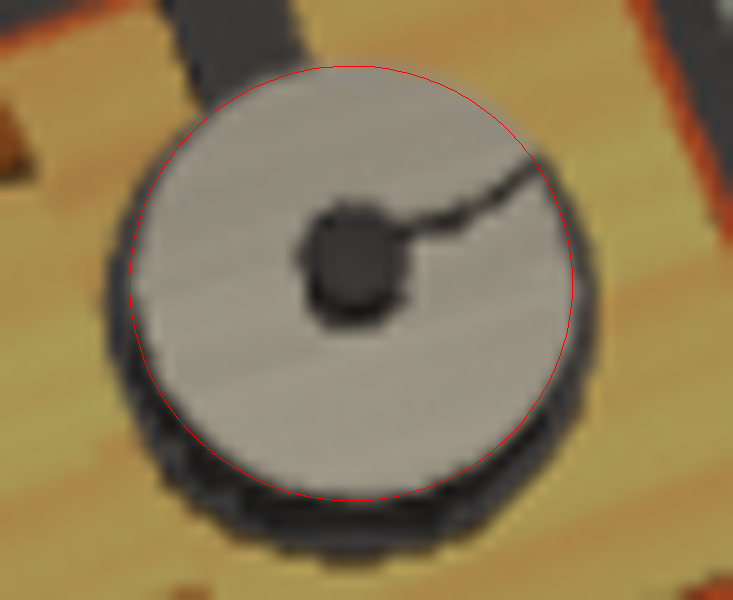

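The outline matches a level 80 mm disc at 66 mm height, within about 1 mm of the stem axis. The arm is clear of everything, so I'll hand in.

Run:
```python
from plant import ctrl
print(ctrl.finish_job())
```

```text
the job is handed in; nothing more can be done
None
```

The loose weight is on the press stem, flat on the lower weight and with the two slots facing opposite ways. The job is handed in at about 15.5 s of the 51 s allowed, and no verdict was reported.

- **What I did:** I gripped the knob and turned the carrier from about -2.5 rad to about 0.02 rad, so the lower slot faces the deck. I then pushed the weight along the deck with the half-open fingers until it stopped on the stem at about 9 N, and moved the arm clear.
- **Last checks:** In the top view, the disc's outline matches a level 80 mm disc with its top at 66 mm, about 1 mm off the stem axis. Its slot faces away from the deck, and the scene view agrees. The arm was clear with near-zero wrist force.
- **What disagreed:** The top and wrist cameras differed by about 4 mm on where the stem is. I used the wrist value, because it gave the knob's stated 78 mm radius.
- **Not checked:** I did not re-measure the mug, jar or rib at the end, though nothing was moved near them.

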